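Fit the rotor stack of a personal centrifuge and shut its lid

TASK

Make the personal centrifuge ready to spin: thread the flat brass spacer ring, then the blue twelve-place tube rotor, then the orange lock collar down its steel spindle, each fully home, and press the collar until it clicks down past the spring balls onto the rotor hub. Then fold the clear lid fully shut over them. Leave the grey strip rotor and everything else on the bench where it is.

Things in the scene. Friction and masses are not known exactly. Their poses are not given: they have to be found in the camera images.
- centrifuge: White bench centrifuge, fixed to the bench, 205 x 190 mm on plan and 101 mm high to its rim, with an open round bowl, 150 mm inner diameter, floor 55 mm above the bench (46 mm below the rim). Origin on the bench under the spindle's axis, z up. Its -x side is the front (blue panel), the lid is hinged along its +x side.
- spindle_foot (a point): Where the steel spindle's axis meets the bowl floor; z up along the spindle. Going up: a boss 20.6 mm in diameter up to 36 mm, a cone to 40 mm, a slim part 14 mm in diameter up to 59 mm, a conical tip (6 mm across) that ends at 64.5 mm. Home heights of the rings' origins above this point: spacer 0, rotor 8 mm, collar 42 mm.
- spindle_tip (a point): Top end of the spindle, on its axis, 64.5 mm above the bowl floor. Three brass spring balls stand 2.45 mm proud of the spindle's slim part, centred 50 mm above the bowl floor: the spacer and the rotor pass over them freely, the collar stops on them about 11 mm short of home and needs a push of about 7 to 10 N to click past.
- spacer: Plain brass ring, outer diameter 44 mm, bore 24 mm, 8 mm thick, 73 g, the same either way up; lies flat. Origin at the centre of its underside. Goes first, onto the bowl floor.
- rotor: Blue tube rotor, twelve round places in its top (four with white tubes): disc 116 mm in diameter, 18 mm thick (104 mm in diameter above 10 mm), with a dark steel hub 36 mm in diameter that stands 16 mm above the disc (34 mm over all), through bore 24 mm. About 160 g. Lies hub up; carry it by the hub. Origin at the centre of its underside. Goes on top of the spacer.
- collar: Orange ribbed lock collar, outer diameter 40 mm, 24 mm high, about 50 g. Bore 16.5 mm in its lowest 4 mm, 21.5 mm above that. Stands with its narrow bore down, the way it goes on. Origin at the centre of its underside. Goes last, on the rotor's hub; when home its top stands 1.5 mm above the spindle's tip.
- strip_rotor: Bystander: a grey rotor with four dark slots, disc 116 mm in diameter and 18 mm thick, hub 33 mm in diameter, 34 mm high over all; lies flat among the rings. Origin at the centre of its underside. Not to be used or moved.
- buffer_bottle: Bystander: small bottle with blue cap, 32 mm in diameter, 66 mm high, standing among the rings. Origin at the centre of its underside.
- pipette: Bystander: black pipette lying on the bench beyond the rings, about 230 mm long along its x axis, 28 mm high. Origin on the bench under its handle.
- microplate: Bystander: 96-well plate 127 x 85 x 14 mm. Origin at the centre of its underside.
- tube_rack: Bystander: orange tube rack 60 (x) x 150 (y) mm, 40 mm high with its tubes. Origin at the centre of its underside.
- lid (a joint): Angle of the clear lid (rad): 0 shut, about 1.57 upright, grows as it opens away from the bowl, at most 2.0. A stiff hinge (about 0.25 N m): the lid stays where it is left, and a push of 1 to 3 N at its free edge moves it.
- lid_hinge (a point): Middle of the lid's hinge line, at the bowl rim's height, 88 mm from the spindle's axis towards the centrifuge's +x; the hinge line runs along the centrifuge's y.
- lid_edge (a point): Middle of the outer top edge of the lid's free end: 178 mm from the hinge and, when shut, 25.5 mm above the hinge. The lid is a clear shell 178 x 172 mm and 25.5 mm deep (walls 3 mm) that rises over the stack; a blue tab 50 mm wide sticks out 21 mm from its free end at the rim side.
- vial: Bystander: amber glass vial with red cap, 26 mm in diameter, 48 mm high, standing between the rings and the centrifuge. Origin at the centre of its underside.
- wash_bottle: Bystander: white bottle with red cap, 58 mm in diameter, 150 mm high, standing on the robot's side of the rings. Origin at the centre of its underside.
Things that resemble listed ones, but are neither listed nor needed, are in the scene too. Of the things shaped like the collar, the orange one is meant. Several things have the shape of the spacer; the one meant has the colours described above.

How it is judged:
By the outcome, as a careful person would: the job done as asked, in the order asked, and still so for the second after the job is handed in, with the robot touching nothing.
It also fails if it takes over 72 s, if anything falls off the work surface, if the arm or the gripper's body presses on something with over 40 N, if the wrist force passes 120 N, or if a joint passes its speed limit or range.

ROBOT

A 6-joint arm with a two-finger parallel gripper is mounted at the origin on the work surface. World frame = base frame: x ahead of the robot, y to its left, z up, the work surface at z = 0. Lengths are in m, angles in rad, forces in N, time in s.
With the tool pointing down it reaches from about 0.25 to 0.725 m from the base axis. Payload 4 kg.
Tool frame: the origin (TCP) lies on the centre line of the jaws, within the pads' length; the fingertips stand tip_reach ahead of it and the grasp point (between the pads) lies 5 mm behind it (tip_reach is the distance from the TCP to the fingertips, in m); z points along the fingers, y is the direction in which the jaws open and shut (so a half turn about z gives the same grasp; the last joint's range is limited). The gripper opens to 85 mm and grips with 20 to 120 N. Pads are 22 mm wide; open, the fingers measure 114 mm over their backs; the gripper's body (76 mm by 85 mm) begins 54 mm behind the grasp point. The pads swing forward as they close: fully open they stand 13 mm farther back than shut.
Start: joints at [0, 0.241, 0.005, 1.335, 0, 1.571], TCP at [0.5, -0, 0.245] pointing down, gripper open.
Joint ranges: [-2.72, 2.72], [-1.05, 1.87], [-1.09, 1.28], [-1.99, 2.15], [-1.42, 1.44], [-3.14, 3.14]. Speed limits (rad/s): [2.79, 2.79, 3.14, 3.14, 3.14, 3.14].

INTERFACE

Orientations are given as a unit quaternion [x, y, z, w].
In Python, from workcell import * gives the robot as it stands.
- The arm moves only by the tool arm_command, never from a script. Its arguments are lists of equal length, an entry for each row: "translation": the shift along the tool's x, y, z in cm, a list of three; "turn": the turn about the tool's z in rad; "hand": the closure, from 0 (fully open) to 1 (shut). In form: {"translation": [[x, y, z], ...], "turn": [turn, ...], "hand": [hand, ...]}. A call has 1 to 5 rows; each row is the pose to reach, as a shift and turn from the pose commanded when the call began, along the tool's axes at that moment; what a row does not reach only later rows make up. A row lasts 1/12 s, in which the tool goes at most 41.7 mm and 7.16 degrees, less where a joint would pass 70% of its speed; a pose out of reach is approached as far as the arm can. A call with a gripper value outside its range is refused whole. The fingers move at their own pace and stop on an object; the grip force is fixed at half the most. Time passes only in rows, so rows that repeat a pose let the fingers close. It gives the time, the measured TCP pose, the force and the opening at its end, in the units of the state.
- get_obs(): the state, without advancing time (a new reading comes with each control period).
- camera(name): name is "scene" or "side" or "wrist"; returns (picture, depth): 400x640x3 uint8, red, green, blue; 400x640 float32, m along the optical axis (not along the pixel's ray), 0 where there is no reading.
- camera_info(name): a dict with "mtx" (3x3 intrinsics, pixels), "dist_coeffs" ([k1, k2, p1, p2, k3] as OpenCV has them; the pictures are not rectified), "world_to_cam" (4x4, takes a point from world to camera coordinates). Camera axes: x right, y down, z forward; pixel columns grow to the right and rows downward; lengths in m; the calibration is good to about 2 mm. A picture is of the moment at which its call begins: read the wrist's pose just before it. camera_info takes no time and is no camera call; for the wrist camera it gives the pose at the moment of the call.
- job_done(): hands the job in, once; it reports no verdict.
Trained networks look in the newest picture that a camera, given by its name, has taken for a name from the list of things; names that differ only in an ending like _2 or _b are one class to them, and where a whole thing is asked for, a point or a joint stands for the part that bears it (a point fixed in the world has none). Each returns a list of dicts, best first, with "conf" (0 to 1); they miss things now and then, are a little off and sometimes report something else, mostly with a low value. They report only what shows in the picture. A call takes as long as a camera call. They do not tell look-alikes from the thing itself.
- search_frame(camera, name): "location" ([row, column] in pixels, amid what is visible of it).
- spot_point(camera, name): "location" ([row, column] in pixels: a listed point, or the origin of a listed thing).
The state is a dict: "clock": time; "joint_pos": joint angles; "joint_vel": joint speeds; "tau": joint torques, N m; "eef_pos": TCP position; "tool_rot": TCP orientation; "ft_force": force on the tool from outside, world axes, zero at the start; "ft_torque": the same for the moment, N m; "grip_width": finger opening in m.
Only numpy, scipy, OpenCV 4.12 (cv2) and the standard library are available. Lean on these libraries where they do the work, as an engineer would, in place of code of your own. Each camera call takes 0.05 s, during which the arm holds its last target. There are 200 camera calls.

## Working session

There is one attempt and no reset: what is moved stays moved. The work goes in short steps, Python scripts to look and compute and a tool call to move; the robot and the scene stay as the last step left them, time stands still between calls to the robot, and variables do not carry over. Pictures are saved under pics/ and viewed, about 8 in all and at most 12, crops included, and the job is handed in when it is done.

Besides the shell and the picture viewer there is one more tool, called after "Call:" as name(argument=value, ...), one argument or row to a line, values as JSON. arm_command: Moves the arm, as the interface text tells. Its arguments: {"type":"object","properties":{"translation":{"type":"array","items":{"type":"array","items":{"type":"number"}}},"turn":{"type":"array","items":{"type":"number"}},"hand":{"type":"array","items":{"type":"number"}}},"required":["translation","turn","hand"]}

```bash
ls; mkdir -p pics; cat > h.py <<'E'
from workcell import *
import numpy as np, cv2
def ray(info,px):  # px (u,v)
    K=np.array(info["mtx"],float);d=np.array(info["dist_coeffs"],float)
    p=cv2.undistortPoints(np.array([[px]],float),K,d)[0,0]
    T=np.linalg.inv(np.array(info["world_to_cam"],float))
    return T, np.array([p[0],p[1],1.0])
def at_z(info,px,z):
    T,r=ray(info,px); d=T[:3,:3]@r; o=T[:3,3]
    return o+d*(z-o[2])/d[2]
def at_d(info,px,depth):
    T,r=ray(info,px); return T[:3,:3]@(r*depth)+T[:3,3]
def save(n,img): cv2.imwrite("pics/"+n,cv2.cvtColor(img,cv2.COLOR_RGB2BGR))
E
python3 - <<'E'
from h import *
o=get_obs();print({k:np.round(v,3) for k,v in o.items()})
for c in ["scene","side","wrist"]:
    im,d=camera(c);save(c+"0.png",im);i=camera_info(c);np.savez(c+"0.npz",im=im,d=d)
    print(c,np.round(np.linalg.inv(i["world_to_cam"]),3).tolist(),np.array(i["mtx"]).tolist())
    if c=="wrist":continue
    for n,z in [("spacer",0),("rotor",0),("collar",0),("strip_rotor",0),("spindle_tip",.1195),("lid_hinge",.101),("lid_edge",.2),("centrifuge",0),("vial",0),("wash_bottle",0),("buffer_bottle",0)]:
        for r in spot_point(c,n)[:3]:
            v,u=r["location"];print(n,round(r["conf"],2),int(u),int(v),np.round(at_z(i,(u,v),z),3))
E
```

```text
pics
{'clock': np.float64(0.0), 'joint_pos': array([-0.   ,  0.241,  0.004,  1.335, -0.   ,  1.571]), 'joint_vel': array([-0.   ,  0.002,  0.   , -0.001,  0.002, -0.   ]), 'tau': array([ 1.0000e-03, -3.7232e+01,  2.5241e+01,  1.7000e-02,  0.0000e+00,
        0.0000e+00]), 'eef_pos': array([ 0.499, -0.   ,  0.244]), 'tool_rot': array([ 0.707,  0.707, -0.001, -0.001]), 'ft_force': array([-0.029, -0.311,  0.456]), 'ft_torque': array([0.012, 0.064, 0.037]), 'grip_width': np.float64(0.085)}
scene [[0.393, 0.663, -0.637, 1.136], [0.919, -0.288, 0.267, -0.321], [-0.006, -0.69, -0.723, 0.731], [0.0, 0.0, 0.0, 1.0]] [[397.1145649381607, 0.0, 318.74230975475086], [0.0, 397.1145649381607, 203.24524669957904], [0.0, 0.0, 1.0]]
spacer 0.66 286 200 [ 0.45  -0.123  0.   ]
spacer 0.65 309 188 [ 0.432 -0.051 -0.   ]
spacer 0.55 470 73 [0.109 0.72  0.   ]
rotor 0.68 218 221 [ 0.45 -0.3  -0.  ]
rotor 0.35 234 184 [ 0.34  -0.231  0.   ]
rotor 0.32 238 270 [ 0.61  -0.293  0.   ]
collar 0.87 209 293 [ 0.641 -0.364  0.   ]
collar 0.67 241 269 [ 0.608 -0.286  0.   ]
strip_rotor 0.68 316 251 [ 0.629 -0.116  
[... 918 characters left out ...]
54 197 [ 0.351 -0.212  0.   ]
spindle_tip 0.62 391 263 [0.472 0.194 0.12 ]
spindle_tip 0.28 303 213 [ 0.591 -0.059  0.12 ]
lid_hinge 0.61 407 294 [0.478 0.271 0.101]
lid_edge 0.79 438 258 [0.426 0.28  0.2  ]
lid_edge 0.68 240 240 [0.783 0.065 0.2  ]
centrifuge 0.56 385 294 [0.469 0.186 0.   ]
centrifuge 0.36 390 278 [ 0.429  0.145 -0.   ]
vial 0.44 324 241 [ 0.532 -0.054 -0.   ]
wash_bottle 0.77 356 195 [ 0.34  -0.218  0.   ]
buffer_bottle 0.47 303 212 [ 0.54  -0.204  0.   ]
wrist [[1.0, -0.0, 0.0, 0.5], [0.0, -0.957, -0.291, 0.075], [0.0, 0.291, -0.957, 0.373], [0.0, 0.0, 0.0, 1.0]] [[321.7560529012439, 0.0, 320.98194389573626], [0.0, 321.7560529012439, 202.56941012125603], [0.0, 0.0, 1.0]]
```

```bash
python3 - <<'E'
import cv2,numpy as np
a=cv2.imread("pics/scene0.png");b=cv2.imread("pics/side0.png")
a=cv2.resize(a[40:340,130:530],(800,600));b=cv2.resize(b[150:350,220:486],(800,600))
cv2.imwrite("pics/a.png",a);cv2.imwrite("pics/b.png",b)
E
```

```text
(no output)
```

View pics/a.png

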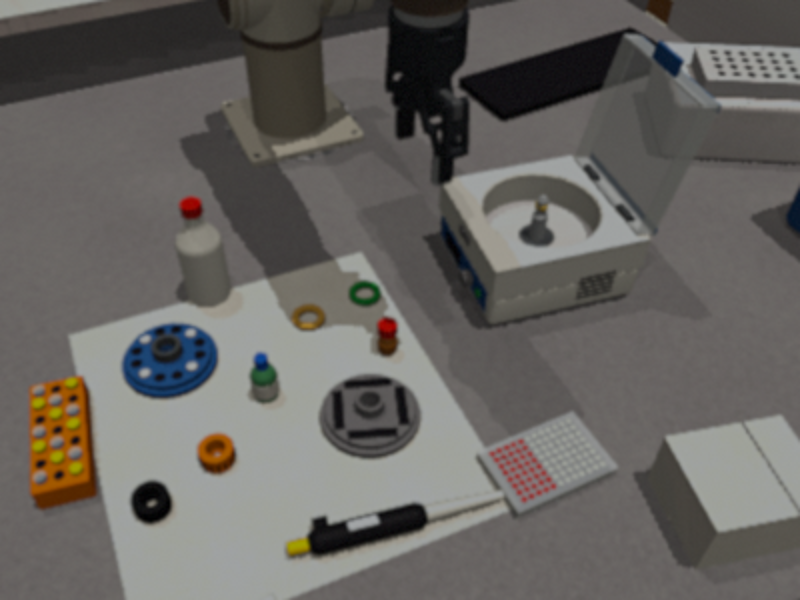

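View pics/b.png

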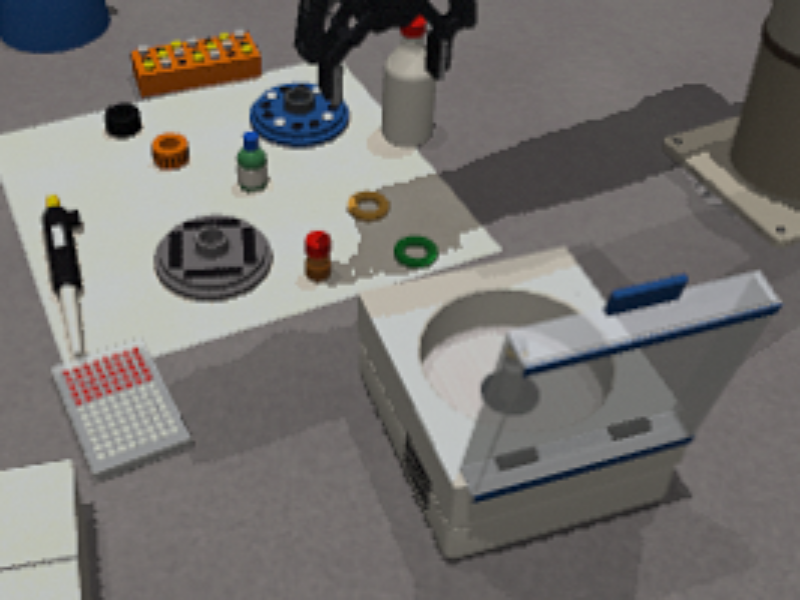

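Scene view: brass spacer at scene px (284,198), with a green look-alike at (312,187). The blue rotor is at (213,220), the orange collar at (238,266) and the black look-alike at (206,291). Spindle is at (399,140); the lid stands open on the +y side.

Call:
arm_command(
  translation=[
    [-4, -2, 2],
    [-8, -3.5, 5],
    [-12, -5, 8],
    [-12.5, -5, 8.5],
    [-12.5, -5, 8.5],
  ],
  turn=[0, 0, 0, 0, 0],
  hand=[0, 0, 0, 0, 0],
)

```text
clock: 1.67
eef_pos: [0.4455, -0.1279, 0.1563]
tool_rot: [0.709, 0.705, -0.003, -0.003]
ft_force: [-0.8, 0.9, 0.8]
grip_width: 0.0852
```

```bash
cat >> h.py <<'E'
def blob(im,d,info,lo,hi,zr,mind=30,roi=None):
    """HSV range + world height range -> contours with centre px, world xyz median"""
    hsv=cv2.cvtColor(im,cv2.COLOR_RGB2HSV)
    m=cv2.inRange(hsv,np.array(lo),np.array(hi))
    n,lab,st,c=cv2.connectedComponentsWithStats(m)
    out=[]
    for k in range(1,n):
        if st[k,4]<mind: continue
        vs,us=np.where((lab==k)&(d>0))
        if len(vs)<mind: continue
        P=np.array([at_d(info,(u,v),d[v,u]) for v,u in zip(vs,us)])
        g=P[(P[:,2]>zr[0])&(P[:,2]<zr[1])]
        if len(g)<mind: continue
        mid=(np.percentile(g,1,axis=0)+np.percentile(g,99,axis=0))/2
        out.append((st[k,4],c[k].round(),mid.round(4),np.ptp(g,axis=0).round(3)))
    return out
E
python3 - <<'E'
from h import *
import workcell; print([x for x in dir(workcell) if not x.startswith('_')], globals().get('tip_reach'))
o=get_obs();print(o["clock"],o["eef_pos"].round(4),o["tool_rot"].round(4))
i=camera_info("wrist");im,d=camera("wrist");save("w1.png",im);np.savez("w1.npz",im=im,d=d)
for r in spot_point("wrist","spacer")[:3]:
    v,u=r["location"];print(r["conf"],u,v,at_z(i,(u,v),0))
for b in blob(im,d,i,(12,90,60),(32,255,255),(.003,.02)):print("wrist",b)
for c in ["scene","side"]:
    z=np.load(c+"0.npz");ii=camera_info(c);print(c)
    for nm,lo,hi,zr in [("brass",(12,90,60),(32,255,255),(.0,.02)),("orange",(5,150,100),(14,255,255),(0.01,.03)),("blue",(100,120,40),(120,255,255),(0,.4))]:
        for b in blob(z["im"],z["d"],ii,lo,hi,zr):print(nm,b)
E
```

```text
['Unreachable', 'camera', 'camera_info', 'get_obs', 'job_done', 'search_frame', 'spot_point', 'tip_reach'] 0.014
1.6667 [ 0.4455 -0.1279  0.1563] [ 0.7091  0.7051 -0.0028 -0.003 ]
0.94 323.9 189.4 [ 4.46924911e-01 -1.26972624e-01 -5.55111512e-17]
0.78 305.6 89.7 [ 0.43187009 -0.04082183  0.        ]
wrist (np.int32(60), array([422., 101.]), array([ 0.5256, -0.0518,  0.0186]), array([0.007, 0.017, 0.003]))
wrist (np.int32(1143), array([322., 189.]), array([ 0.4452, -0.1256,  0.0071]), array([0.041, 0.042, 0.006]))
wrist (np.int32(325), array([631., 311.]), array([ 0.745 , -0.2444,  0.0156]), array([0.011, 0.022, 0.01 ]))
scene
brass (np.int32(132), array([284., 198.]), array([ 0.447 , -0.128 ,  0.0056]), array([0.042, 0.041, 0.01 ]))
brass (np.int32(1550), array([160., 262.]), array([ 0.5114, -0.4428,  0.0103]), array([0.188, 0.069, 0.02 ]))
brass (np.int32(266), array([238., 266.]), array([ 0.6126, -0.291 ,  0.0102]), array([0.033, 0.03 , 0.019]))
brass (np.int32(88), array([279., 313.]), array([ 0.7506, -0.2485,  0.0162]), array([0.014, 0.021, 0.008]))
blue (np.int32(123), array([46
[... 1850 characters left out ...]
([-1.011 , -1.2499,  0.1365]), array([0.805, 0.748, 0.24 ]))
blue (np.int32(1030), array([236., 150.]), array([ 0.6573, -0.6159,  0.0486]), array([0.141, 0.122, 0.12 ]))
blue (np.int32(389), array([317., 190.]), array([ 0.4694, -0.272 ,  0.0337]), array([0.16 , 0.366, 0.249]))
blue (np.int32(386), array([200., 216.]), array([ 0.8542, -0.3182,  0.027 ]), array([0.097, 0.098, 0.056]))
blue (np.int32(181), array([435., 248.]), array([0.4833, 0.3182, 0.2855]), array([0.049, 0.009, 0.021]))
blue (np.int32(139), array([443., 261.]), array([0.4725, 0.3357, 0.2643]), array([0.147, 0.017, 0.01 ]))
blue (np.int32(106), array([408., 308.]), array([0.492 , 0.3011, 0.1005]), array([0.145, 0.019, 0.011]))
```

View pics/w1.png

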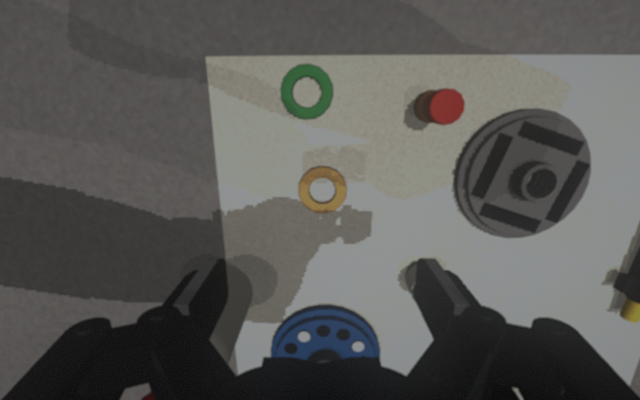

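```bash
python3 - <<'E'
from h import *
z=np.load("w1.npz");i=camera_info("wrist");d=z["d"]
for (u,v) in [(218,266),(222,264),(214,275),(205,290),(424,264),(430,266),(436,280),(345,190),(322,171)]:
    print(u,v,d[v,u],at_d(i,(u,v),d[v,u]).round(4))
E
```

```text
218 266 0.13366091 [ 0.4062 -0.1149  0.1676]
222 264 0.13830532 [ 0.4064 -0.1163  0.1632]
214 275 0.12738408 [ 0.4066 -0.1153  0.1743]
205 290 0.118130155 [ 0.4064 -0.1159  0.1841]
424 264 0.13475582 [ 0.4923 -0.1148  0.1662]
430 266 0.13166672 [ 0.4937 -0.1141  0.1693]
436 280 0.12129716 [ 0.4925 -0.1142  0.1801]
345 190 0.28670192 [ 0.4702 -0.1235  0.0101]
322 171 0.28197518 [ 0.4497 -0.1063  0.0099]
```

Call:
arm_command(
  translation=[
    [0.2, 0, 4],
    [0.2, 0, 8],
    [0.2, 0, 11.5],
    [0.2, 0, 13.5],
    [0.2, 0, 14.4],
  ],
  turn=[0, 0, 0, 0, 0],
  hand=[0, 0, 0, 0, 0],
)

```text
clock: 2.18
eef_pos: [0.4492, -0.1215, 0.0143]
tool_rot: [0.706, 0.708, -0.001, -0.002]
ft_force: [-0.4, 0.7, -0.3]
grip_width: 0.085
```

Call:
arm_command(
  translation=[
    [0, 0, 0],
    [0, 0, 0],
  ],
  turn=[0, 0],
  hand=[0, 0.2],
)

```text
clock: 2.35
eef_pos: [0.4515, -0.1226, 0.0173]
tool_rot: [0.707, 0.708, 0.001, 0.001]
ft_force: [0.3, -0.2, -0.3]
grip_width: 0.0755
```

Call:
arm_command(
  translation=[
    [-0.1, 0, 0.4],
    [-0.1, 0, 0.4],
    [-0.1, 0, 0.4],
    [-0.1, 0, 0.4],
    [-0.1, 0, 0.4],
  ],
  turn=[0, 0, 0, 0, 0],
  hand=[0.2, 1, 1, 1, 1],
)

```text
clock: 2.77
eef_pos: [0.4509, -0.1243, 0.0142]
tool_rot: [0.707, 0.707, 0.001, 0.001]
ft_force: [-2.5, 0.9, 9.8]
grip_width: 0.0406
```

```bash
python3 - <<'E'
from h import *
for k in range(3):
    o=get_obs();i=camera_info("wrist");T=np.linalg.inv(i["world_to_cam"])
    print(o["clock"],o["eef_pos"].round(4),o["grip_width"],T[:3,3].round(4),T[:3,:3].round(4).tolist())
    if k<2: camera("wrist")
im,d=camera("wrist");save("w2.png",im)
E
```

```text
2.7667 [ 0.4509 -0.1243  0.0142] 0.040579601232874976 [ 0.4505 -0.0494  0.1422] [[1.0, -0.0011, 0.0028], [-0.0002, -0.9566, -0.2915], [0.003, 0.2915, -0.9566]]
2.8167 [ 0.4509 -0.1243  0.0142] 0.04070486781465594 [ 0.4505 -0.0494  0.1422] [[1.0, -0.0011, 0.0029], [-0.0002, -0.9566, -0.2915], [0.0031, 0.2915, -0.9566]]
2.8667 [ 0.4509 -0.1242  0.0142] 0.04076662950128472 [ 0.4505 -0.0494  0.1422] [[1.0, -0.0011, 0.0029], [-0.0002, -0.9566, -0.2915], [0.0031, 0.2915, -0.9566]]
```

View pics/w2.png

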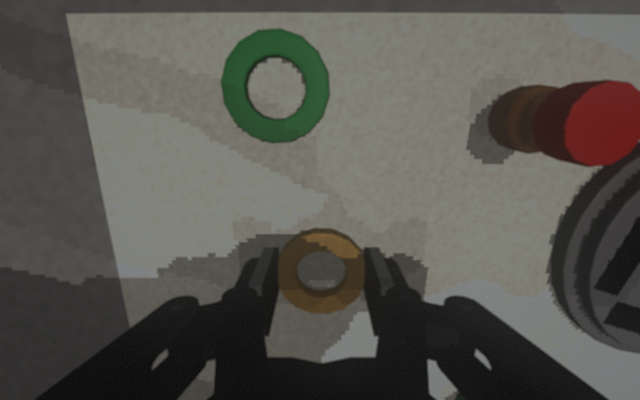

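```bash
python3 - <<'E'
from h import *
i=camera_info("wrist");im,d=camera("wrist")
print(get_obs()["eef_pos"],get_obs()["ft_force"],get_obs()["grip_width"])
for b in blob(im,d,i,(8,90,40),(32,255,255),(-.01,.03)):print(b)
for (u,v) in [(322,236),(285,270),(358,270),(322,302),(322,270),(272,262),(268,290),(371,262),(378,290),(276,250),(264,330)]:
    print(u,v,at_d(i,(u,v),d[v,u]).round(4))
E
```

```text
[ 0.45092761 -0.12424713  0.01417958] [-1.80533287  1.27335632  8.60472543] 0.04041276764743558
(np.int32(1503), array([525., 116.]), array([ 0.5278, -0.0545,  0.0223]), array([0.016, 0.024, 0.017]))
(np.int32(4253), array([321., 272.]), array([ 0.4509, -0.1253,  0.0056]), array([0.04 , 0.043, 0.01 ]))
322 236 [ 0.4514 -0.1062  0.0075]
285 270 [ 0.434  -0.1238  0.0067]
358 270 [ 0.4682 -0.1233  0.0078]
322 302 [ 0.4514 -0.1407  0.0075]
322 270 [ 0.4514 -0.1279 -0.0006]
272 262 [ 0.4303 -0.1127  0.0201]
268 290 [ 0.4308 -0.1163  0.0358]
371 262 [ 0.4719 -0.1128  0.0201]
378 290 [ 0.4718 -0.1146  0.0386]
276 250 [ 0.4305 -0.1125  0.0089]
264 330 [ 0.4289 -0.1322  0.0385]
```

Call:
arm_command(
  translation=[
    [0, 0, -2],
    [0, 0, -6],
    [2, 0.2, -10],
    [6, 0.6, -14],
    [10, 1, -16.5],
  ],
  turn=[0, 0, 0, 0, 0],
  hand=[1, 1, 1, 1, 1],
)

```text
clock: 3.38
eef_pos: [0.4592, -0.0432, 0.1673]
tool_rot: [0.708, 0.706, 0.001, 0.002]
ft_force: [1.5, 0.2, -0.9]
grip_width: 0.0401
```

Call:
arm_command(
  translation=[
    [4, 0.4, 0],
    [8, 0.7, 0],
    [12, 0.7, 0],
    [15, 0.7, 0],
    [15, 0.7, 0],
  ],
  turn=[0, 0, 0, 0, 0],
  hand=[1, 1, 1, 1, 1],
)

```text
clock: 3.8
eef_pos: [0.4653, 0.1121, 0.1646]
tool_rot: [0.705, 0.709, 0.002, -0.0]
ft_force: [0.1, -0.4, -1.0]
grip_width: 0.0405
```

Call:
arm_command(
  translation=[
    [0, 0, 0],
    [0, 0, 0],
  ],
  turn=[0, 0],
  hand=[1, 1],
)

```text
clock: 3.97
eef_pos: [0.465, 0.1069, 0.164]
tool_rot: [0.707, 0.707, -0.0, 0.0]
ft_force: [1.1, 0.4, -0.6]
grip_width: 0.0399
```

```bash
python3 - <<'E'
from h import *
o=get_obs();print(o["clock"],o["eef_pos"].round(4),o["joint_pos"].round(3),o["grip_width"])
i=camera_info("wrist");im,d=camera("wrist");save("w3.png",im);np.savez("w3.npz",im=im,d=d)
for n,z in [("spindle_tip",.1195),("spindle_foot",.055),("lid_hinge",.101)]:
    for r in spot_point("wrist",n)[:2]:
        v,u=r["location"];print(n,r["conf"],u,v,at_z(i,(u,v),z).round(4),at_d(i,(u,v),d[int(v),int(u)]).round(4))
for b in blob(im,d,i,(8,90,40),(32,255,255),(-.01,.3)):print(b)
for c in ["scene","side"]:
    i=camera_info(c);im,d=camera(c)
    for r in spot_point(c,"spindle_tip")[:1]:
        v,u=r["location"];print(c,r["conf"],u,v,at_z(i,(u,v),.1195).round(4))
E
```

```text
3.9667 [0.465  0.1069 0.164 ] [ 2.260e-01  2.490e-01 -2.040e-01  1.118e+00 -1.000e-03  1.797e+00] 0.03987667612725972
spindle_tip 0.72 333.9 90.6 [0.4715 0.1886 0.1195] [0.4715 0.1886 0.1187]
spindle_foot 0.88 330.3 95.9 [0.4715 0.1876 0.055 ] [0.4697 0.1861 0.1186]
(np.int32(4254), array([321., 270.]), array([0.4648, 0.1061, 0.1554]), array([0.062, 0.127, 0.161]))
scene 0.75 398.0 137.8 [0.4672 0.1781 0.1195]
side 0.96 393.4 262.7 [0.4664 0.1919 0.1195]
```

View pics/w3.png

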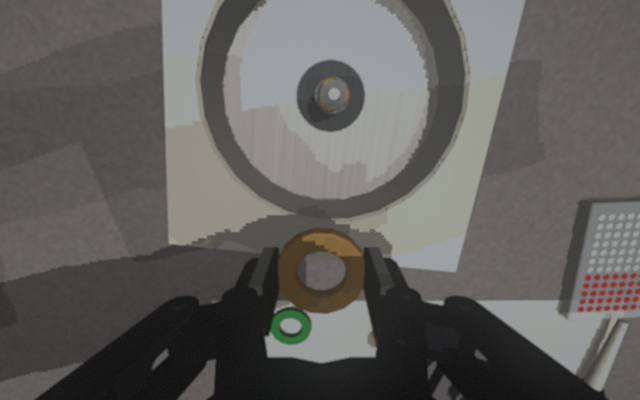

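```bash
python3 - <<'E'
from h import *
i=camera_info("wrist");z=np.load("w3.npz");im,d=z["im"],z["d"]
print(get_obs()["eef_pos"].round(4))
hsv=cv2.cvtColor(im,cv2.COLOR_RGB2HSV)
m=cv2.inRange(hsv,(8,90,40),(32,255,255)); m[:200]=0
m&=((d>.1)&(d<.165)).astype(np.uint8)*255
c=max(cv2.findContours(m,cv2.RETR_EXTERNAL,cv2.CHAIN_APPROX_NONE)[0],key=cv2.contourArea)
print("ellipse",cv2.fitEllipse(c),np.median(d[m>0]))
vs,us=np.where(m>0);P=np.array([at_d(i,(u,v),d[v,u]) for v,u in zip(vs,us)])
top=P[P[:,2]>np.percentile(P[:,2],60)-.001]
print("top z",np.percentile(P[:,2],[5,50,95]).round(4),"y",np.percentile(top[:,1],[.5,99.5]).round(4),"x",np.percentile(top[:,0],[.5,99.5]).round(4))
g=im[80:106,320:348].mean(2);mm=(g>np.percentile(g,93));v,u=np.where(mm);print("tip px",u.mean()+320,v.mean()+80,at_z(i,(u.mean()+320,v.mean()+80),.1195))
E
```

```text
[0.4652 0.1064 0.1637]
ellipse ((320.8106384277344, 270.26513671875), (82.79322814941406, 87.95427703857422), 86.90553283691406) 0.15081534
top z [0.1538 0.1567 0.1577] y [0.0851 0.1256] x [0.4452 0.485 ]
tip px 333.52 92.72 [0.47164796 0.18714055 0.1195    ]
```

Call:
arm_command(
  translation=[
    [4, 0.4, 0],
    [8.15, 0.65, 0],
    [8.15, 0.65, 0],
    [8.15, 0.65, 0],
    [8.15, 0.65, 0],
  ],
  turn=[0, 0, 0, 0, 0],
  hand=[1, 1, 1, 1, 1],
)

```text
clock: 4.78
eef_pos: [0.4713, 0.1885, 0.1634]
tool_rot: [0.707, 0.707, -0.001, 0.0]
ft_force: [0.9, -0.4, 0.1]
grip_width: 0.0405
```

Call:
arm_command(
  translation=[
    [0, 0, 1.5],
    [0, 0, 3],
    [0, 0, 4],
    [0, 0, 4],
    [0, 0, 4],
  ],
  turn=[0, 0, 0, 0, 0],
  hand=[1, 1, 1, 1, 1],
)

```text
clock: 5.2
eef_pos: [0.4711, 0.1876, 0.1233]
tool_rot: [0.708, 0.707, -0.001, -0.0]
ft_force: [0.1, 0.8, -0.6]
grip_width: 0.0399
```

```bash
python3 - <<'E'
from h import *
o=get_obs();print(o["clock"],o["eef_pos"].round(4),o["ft_force"].round(2),o["ft_torque"].round(3))
i=camera_info("wrist");im,d=camera("wrist");save("w4.png",cv2.resize(im[200:340,230:410],None,fx=3,fy=3))
E
```

```text
5.2 [0.4711 0.1876 0.1233] [ 0.12  0.82 -0.57] [-0.017 -0.004  0.044]
```

View pics/w4.png

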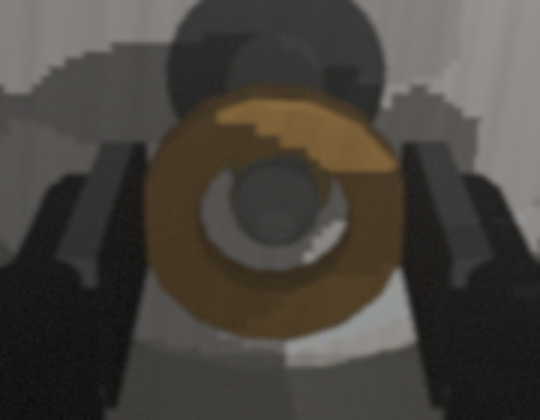

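The ring is threaded over the tip, with the tip inside the bore near its middle. Descending.

Call:
arm_command(
  translation=[
    [0, 0, 1],
    [0, 0, 2],
    [0, 0, 2.5],
    [0, 0, 2.5],
  ],
  turn=[0, 0, 0, 0],
  hand=[1, 1, 1, 1],
)

```text
clock: 5.58
eef_pos: [0.4704, 0.1882, 0.097]
tool_rot: [0.707, 0.707, -0.002, -0.001]
ft_force: [-0.9, 0.1, -1.3]
grip_width: 0.0403
```

Call:
arm_command(
  translation=[
    [0, 0, 1],
    [0, 0, 2],
    [0, 0, 2.4],
    [0, 0, 2.4],
  ],
  turn=[0, 0, 0, 0],
  hand=[1, 1, 1, 1],
)

```text
clock: 5.92
eef_pos: [0.4704, 0.1883, 0.073]
tool_rot: [0.707, 0.707, -0.001, -0.001]
ft_force: [-1.4, -0.5, -0.4]
grip_width: 0.0407
```

Call:
arm_command(
  translation=[
    [0, 0, 0],
    [0, 0, 0],
    [0, 0, 0],
    [0, 0, -2],
    [0, 0, -6],
  ],
  turn=[0, 0, 0, 0, 0],
  hand=[0.2, 0.2, 0.2, 0.2, 0.2],
)

```text
clock: 6.33
eef_pos: [0.4682, 0.1874, 0.1313]
tool_rot: [0.707, 0.707, -0.005, -0.002]
ft_force: [0.9, -0.4, -0.4]
grip_width: 0.0682
```

Call:
arm_command(
  translation=[
    [0, 0, -4],
    [-3, -0.2, -8],
    [-7, -0.4, -9],
    [-7, -0.4, -9],
    [-7, -0.4, -9],
  ],
  turn=[0, 0, 0, 0, 0],
  hand=[0, 0, 0, 0, 0],
)

```text
clock: 6.75
eef_pos: [0.4686, 0.1172, 0.2269]
tool_rot: [0.708, 0.706, 0.002, 0.001]
ft_force: [0.2, -0.2, -0.0]
grip_width: 0.0855
```

```bash
python3 - <<'E'
from h import *
o=get_obs();print(o["clock"],o["eef_pos"].round(4),o["grip_width"])
i=camera_info("wrist");im,d=camera("wrist");save("w5.png",im);np.savez("w5.npz",im=im,d=d)
for b in blob(im,d,i,(8,90,30),(32,255,255),(.05,.075)):print(b)
E
```

```text
6.75 [0.4686 0.1172 0.2269] 0.08550398391428704
(np.int32(1338), array([323., 110.]), array([0.471 , 0.1867, 0.0597]), array([0.043, 0.042, 0.011]))
```

Call:
arm_command(
  translation=[
    [-4, 0, 0],
    [-8, 0, 0],
    [-12, 0, 0],
    [-16, 0, 0],
    [-20, 0, 0],
  ],
  turn=[0, 0, 0, 0, 0],
  hand=[0, 0, 0, 0, 0],
)

```text
clock: 7.22
eef_pos: [0.4672, -0.0815, 0.2232]
tool_rot: [0.706, 0.708, -0.0, -0.001]
ft_force: [0.9, 0.7, 0.7]
grip_width: 0.0856
```

Call:
arm_command(
  translation=[
    [-4, -0.4, 0],
    [-8, -0.8, 0],
    [-12, -1.2, 1],
    [-16, -1.5, 2],
    [-20, -1.5, 4],
  ],
  turn=[0, 0, 0, 0, 0],
  hand=[0, 0, 0, 0, 0],
)

```text
clock: 7.63
eef_pos: [0.4532, -0.28, 0.1858]
tool_rot: [0.707, 0.707, 0.0, 0.001]
ft_force: [1.0, -0.8, -0.4]
grip_width: 0.0855
```

Call:
arm_command(
  translation=[
    [-2.4, 0, 2],
    [-2.4, 0, 3],
    [-2.4, 0, 3],
    [-2.4, 0, 3],
  ],
  turn=[0, 0, 0, 0],
  hand=[0, 0, 0, 0],
)

```text
clock: 7.97
eef_pos: [0.4522, -0.3008, 0.1543]
tool_rot: [0.707, 0.708, -0.0, -0.002]
ft_force: [-0.0, 0.2, 0.2]
grip_width: 0.0854
```

```bash
python3 - <<'E'
from h import *
o=get_obs();print(o["clock"],o["eef_pos"].round(4),o["tool_rot"].round(4))
i=camera_info("wrist");im,d=camera("wrist");save("w6.png",im);np.savez("w6.npz",im=im,d=d)
for r in spot_point("wrist","rotor")[:2]:
    v,u=r["location"];print(r["conf"],u,v,at_z(i,(u,v),0).round(4))
vs,us=np.mgrid[0:400:1,150:500:1];vs=vs.ravel();us=us.ravel()
P=np.array([at_d(i,(u,v),d[v,u]) for v,u in zip(vs,us) if .05<d[v,u]<.5])
near=np.hypot(P[:,0]-.453,P[:,1]+.307)<.07
for lo,hi in [(.031,.037),(.014,.021)]:
    g=P[near&(P[:,2]>lo)&(P[:,2]<hi)]
    if len(g):print(lo,len(g),np.percentile(g,[.5,99.5],axis=0).round(4).tolist())
E
```

```text
7.9667 [ 0.4522 -0.3008  0.1543] [ 7.067e-01  7.075e-01 -1.000e-04 -2.300e-03]
0.57 316.2 195.5 [ 0.4473 -0.3046  0.    ]
0.031 782 [[0.4298, -0.3218, 0.0311], [0.464, -0.288, 0.0351]]
0.014 9269 [[0.3981, -0.3542, 0.0152], [0.4964, -0.2553, 0.0199]]
```

View pics/w6.png

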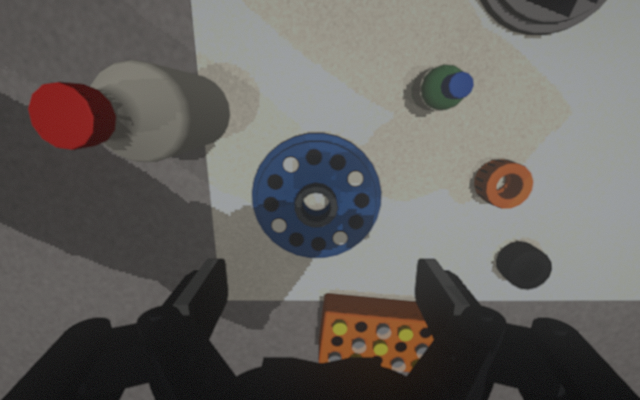

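Call:
arm_command(
  translation=[
    [-0.4, -0.5, 4],
    [-0.4, -0.5, 8],
    [-0.4, -0.5, 11],
    [-0.4, -0.5, 11.9],
    [-0.4, -0.5, 11.9],
  ],
  turn=[0, 0, 0, 0, 0],
  hand=[0, 0, 0, 0, 0.3],
)

```text
clock: 8.48
eef_pos: [0.4466, -0.3045, 0.0356]
tool_rot: [0.706, 0.708, -0.0, -0.002]
ft_force: [-0.7, 0.4, 0.3]
grip_width: 0.0754
```

Call:
arm_command(
  translation=[
    [0, 0, 0],
    [0, 0, 0],
    [0, 0, 0],
    [0, 0, 0],
    [0, 0, 0],
  ],
  turn=[0, 0, 0, 0, 0],
  hand=[1, 1, 1, 1, 1],
)

```text
clock: 8.9
eef_pos: [0.4494, -0.3076, 0.0402]
tool_rot: [0.707, 0.707, 0.001, 0.003]
ft_force: [-0.7, 1.4, 7.3]
grip_width: 0.0324
```

Call:
arm_command(
  translation=[
    [0, 0, -2],
    [0, 0, -5.5],
    [0, 0, -9.5],
    [2, 0, -13],
    [5, 0, -16],
  ],
  turn=[0, 0, 0, 0, 0],
  hand=[1, 1, 1, 1, 1],
)

```text
clock: 9.32
eef_pos: [0.4487, -0.2591, 0.2006]
tool_rot: [0.708, 0.706, 0.0, 0.003]
ft_force: [1.7, 0.2, -1.1]
grip_width: 0.0327
```

Call:
arm_command(
  translation=[
    [4, 0.4, 0],
    [8, 0.8, 0],
    [12, 1.2, 0],
    [16, 1.6, 0],
    [20, 2, 0],
  ],
  turn=[0, 0, 0, 0, 0],
  hand=[1, 1, 1, 1, 1],
)

```text
clock: 9.73
eef_pos: [0.4677, -0.0555, 0.198]
tool_rot: [0.707, 0.707, 0.001, 0.001]
ft_force: [1.4, -0.4, -3.6]
grip_width: 0.0325
```

Call:
arm_command(
  translation=[
    [4, 0, 0],
    [8, 0.2, 0],
    [12, 0.2, 0],
    [14.5, 0.2, 0],
    [14.5, 0.2, 0],
  ],
  turn=[0, 0, 0, 0, 0],
  hand=[1, 1, 1, 1, 1],
)

```text
clock: 10.15
eef_pos: [0.4698, 0.0925, 0.1978]
tool_rot: [0.705, 0.709, 0.002, -0.0]
ft_force: [0.2, 0.2, -1.5]
grip_width: 0.0328
```

Call:
arm_command(
  translation=[
    [0, 0, 0],
    [0, 0, 0],
  ],
  turn=[0, 0],
  hand=[1, 1],
)

```text
clock: 10.32
eef_pos: [0.4696, 0.0876, 0.1972]
tool_rot: [0.707, 0.707, 0.0, 0.0]
ft_force: [-0.2, 0.0, -1.6]
grip_width: 0.0324
```

```bash
cat > held.py <<'E'
from h import *
o=get_obs();print(o["clock"],o["eef_pos"].round(4),o["tool_rot"].round(4),o["grip_width"],o["ft_force"].round(1))
i=camera_info("wrist");im,d=camera("wrist");save("w7.png",im);np.savez("w7.npz",im=im,d=d)
e=o["eef_pos"]
vs,us=np.mgrid[60:400,200:450];vs=vs.ravel();us=us.ravel()
k=(d[vs,us]>.05)&(d[vs,us]<.6);vs=vs[k];us=us[k]
K=np.array(i["mtx"]);p=cv2.undistortPoints(np.stack([us,vs],1).astype(float)[:,None],K,np.array(i["dist_coeffs"]))[:,0]
T=np.linalg.inv(i["world_to_cam"]);dd=d[vs,us]
P=np.c_[p*dd[:,None],dd]@T[:3,:3].T+T[:3,3]
hsv=cv2.cvtColor(im,cv2.COLOR_RGB2HSV)[vs,us]
b=(hsv[:,0]>95)&(hsv[:,0]<125)&(hsv[:,1]>110)&(np.abs(P[:,2]-e[2])<.06)&(np.hypot(P[:,0]-e[0],P[:,1]-e[1])<.08)
g=P[b];print("blue",len(g),np.percentile(g,[.5,50,99.5],axis=0).round(4).tolist())
lstsq=np.linalg.lstsq(np.c_[g[:,:2]-e[:2],np.ones(len(g))],g[:,2],rcond=None)[0];print("plane",lstsq.round(4))
for r in spot_point("wrist","spindle_tip")[:1]:
    v,u=r["location"];print(r["conf"],u,v,at_z(i,(u,v),.1195).round(4))
E
python3 held.py
```

```text
10.3167 [0.4696 0.0876 0.1972] [7.070e-01 7.072e-01 2.000e-04 5.000e-04] 0.03236611824671591 [-0.2  0.  -1.6]
blue 17228 [[0.415, 0.0419, 0.1635], [0.4701, 0.1116, 0.1741], [0.5245, 0.146, 0.176]]
plane [-0.0028 -0.0344  0.1733]
0.65 326.2 60.6 [0.4728 0.1875 0.1195]
```

View pics/w7.png

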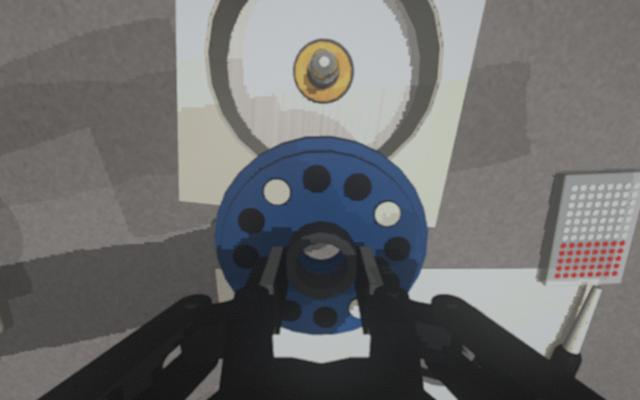

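Call:
arm_command(
  translation=[
    [4, 0.1, 0],
    [8, 0.2, 0],
    [9.95, 0.2, 0],
    [9.95, 0.2, 0],
    [9.95, 0.2, 0],
  ],
  turn=[0, 0, 0, 0, 0],
  hand=[1, 1, 1, 1, 1],
)

```text
clock: 10.83
eef_pos: [0.4718, 0.187, 0.1964]
tool_rot: [0.707, 0.707, -0.0, 0.0]
ft_force: [0.0, 0.4, -2.4]
grip_width: 0.0323
```

Call:
arm_command(
  translation=[
    [0, 0, 1.5],
    [0, 0, 3],
    [0, 0, 4.5],
    [0, 0, 5.5],
    [0, 0, 5.5],
  ],
  turn=[0, 0, 0, 0, 0],
  hand=[1, 1, 1, 1, 1],
)

```text
clock: 11.25
eef_pos: [0.4701, 0.1851, 0.1393]
tool_rot: [0.708, 0.706, -0.002, -0.001]
ft_force: [-0.6, 0.3, -2.1]
grip_width: 0.0328
```

```bash
python3 held.py; python3 -c "
import cv2;im=cv2.imread('pics/w7.png');cv2.imwrite('pics/w8.png',cv2.resize(im[200:320,240:400],None,fx=4,fy=4))"
```

```text
11.25 [0.4701 0.1851 0.1393] [ 0.708   0.7062 -0.0024 -0.0008] 0.032779360351440946 [-0.6  0.3 -2.1]
blue 17676 [[0.4158, 0.1388, 0.1064], [0.4716, 0.2088, 0.1162], [0.525, 0.2434, 0.1182]]
plane [-0.0104 -0.0401  0.1155]
0.9 324.1 254.6 [0.4716 0.1874 0.1195]
```

View pics/w8.png

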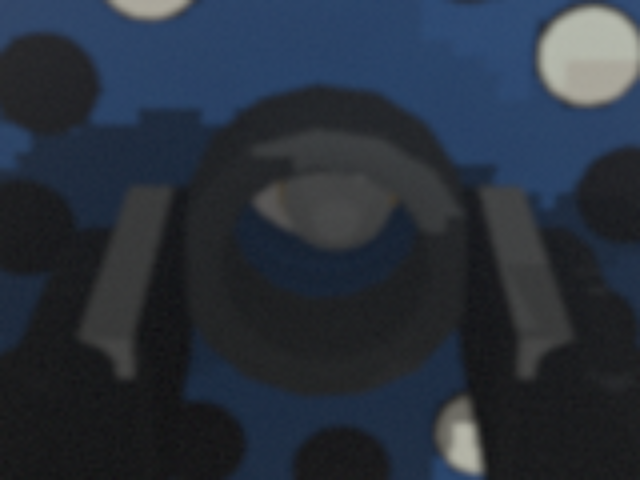

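The spindle tip shows inside the hub bore, with about a 2 mm offset left to correct. Descending with that correction.

Call:
arm_command(
  translation=[
    [0.2, 0.1, 0],
    [0.2, 0.1, 0.6],
    [0.2, 0.1, 1.2],
    [0.2, 0.1, 1.2],
  ],
  turn=[0, 0, 0, 0],
  hand=[1, 1, 1, 1],
)

```text
clock: 11.68
eef_pos: [0.472, 0.1886, 0.1285]
tool_rot: [0.707, 0.707, -0.001, 0.0]
ft_force: [-1.0, -3.6, -3.2]
grip_width: 0.0324
```

Call:
arm_command(
  translation=[
    [0, 0, 0.8],
    [0, 0, 1.6],
    [0, 0, 2.2],
    [0, 0, 2.2],
  ],
  turn=[0, 0, 0, 0],
  hand=[1, 1, 1, 1],
)

```text
clock: 12.02
eef_pos: [0.4717, 0.1874, 0.1058]
tool_rot: [0.707, 0.707, -0.002, 0.001]
ft_force: [0.2, -7.5, -4.4]
grip_width: 0.0327
```

Call:
arm_command(
  translation=[
    [-0.1, 0, 0],
    [-0.1, 0, 0],
    [-0.1, 0, 0],
    [-0.1, 0, 0],
    [-0.1, 0, -2],
  ],
  turn=[0, 0, 0, 0, 0],
  hand=[0.3, 0.3, 0.3, 0.3, 0.3],
)

```text
clock: 12.43
eef_pos: [0.4706, 0.1881, 0.1249]
tool_rot: [0.707, 0.707, -0.002, -0.001]
ft_force: [-0.6, -0.0, -1.3]
grip_width: 0.0599
```

Call:
arm_command(
  translation=[
    [0, 0, -3],
    [-2, 0, -7],
    [-6, 0, -9],
    [-7, 0, -9],
    [-7, 0, -9],
  ],
  turn=[0, 0, 0, 0, 0],
  hand=[0, 0, 0, 0, 0],
)

```text
clock: 12.85
eef_pos: [0.4743, 0.1167, 0.2205]
tool_rot: [0.708, 0.706, 0.003, 0.002]
ft_force: [-0.0, 0.8, -0.8]
grip_width: 0.0855
```

```bash
sed -i 's/np.abs(P\[:,2\]-e\[2\])<.06/(P[:,2]>.06)/; s/P\[:,0\]-e\[0\],P\[:,1\]-e\[1\]/P[:,0]-.4715,P[:,1]-.1872/; s/g\[:,:2\]-e\[:2\]/g[:,:2]-[.4715,.1872]/;s/w7/w9/g' held.py; python3 held.py
```

```text
12.85 [0.4743 0.1167 0.2205] [0.7082 0.706  0.0025 0.0018] 0.08550468732824294 [-0.   0.8 -0.8]
blue 8815 [[0.4171, 0.1339, 0.0712], [0.4718, 0.1853, 0.0803], [0.5261, 0.2248, 0.0823]]
plane [0.0001 0.0123 0.0794]
0.73 316.2 110.5 [0.4718 0.1879 0.1195]
```

Call:
arm_command(
  translation=[
    [-3.8, 1.2, 0],
    [-7.6, 2.5, 0],
    [-11.4, 3.8, 0],
    [-15.2, 5, 0],
    [-19, 6.3, 0],
  ],
  turn=[0, 0, 0, 0, 0],
  hand=[0, 0, 0, 0, 0],
)

```text
clock: 13.37
eef_pos: [0.5359, -0.0718, 0.2165]
tool_rot: [0.706, 0.708, -0.0, -0.001]
ft_force: [0.3, 0.5, -0.6]
grip_width: 0.085
```

Call:
arm_command(
  translation=[
    [-3.8, 1.2, 0],
    [-7.6, 2.5, 0],
    [-11.4, 3.8, 1],
    [-15.2, 5, 2],
    [-19, 6.3, 3],
  ],
  turn=[0, 0, 0, 0, 0],
  hand=[0, 0, 0, 0, 0],
)

```text
clock: 13.78
eef_pos: [0.5995, -0.262, 0.1859]
tool_rot: [0.706, 0.708, 0.0, -0.001]
ft_force: [0.3, 0.0, -0.2]
grip_width: 0.0856
```

Call:
arm_command(
  translation=[
    [-2, 0.8, 3],
    [-2, 0.8, 4],
    [-2, 0.8, 4],
    [-2, 0.8, 4],
  ],
  turn=[0, 0, 0, 0],
  hand=[0, 0, 0, 0],
)

```text
clock: 14.12
eef_pos: [0.6061, -0.2798, 0.1455]
tool_rot: [0.707, 0.708, -0.0, -0.002]
ft_force: [0.7, 0.3, 0.3]
grip_width: 0.0855
```

```bash
cat > col.py <<'E'
from h import *
o=get_obs();print(o["clock"],o["eef_pos"].round(4),o["tool_rot"].round(4),o["grip_width"])
i=camera_info("wrist");im,d=camera("wrist");save("w10.png",im)
hsv=cv2.cvtColor(im,cv2.COLOR_RGB2HSV)
for b in blob(im,d,i,(3,120,60),(18,255,255),(.0,.25),200):print(b)
for r in spot_point("wrist","collar")[:3]:
    v,u=r["location"];print(r["conf"],u,v,at_z(i,(u,v),0).round(4),hsv[int(v)-12:int(v)+12,int(u)-12:int(u)+12].reshape(-1,3).mean(0).round())
E
python3 col.py
```

```text
14.1167 [ 0.6061 -0.2798  0.1455] [ 7.066e-01  7.076e-01 -4.000e-04 -2.200e-03] 0.08552866140951212
(np.int32(1213), array([324., 211.]), array([ 0.6082, -0.2888,  0.0138]), array([0.037, 0.038, 0.024]))
(np.int32(2094), array([273., 348.]), array([ 0.5558, -0.3537,  0.1066]), array([0.1  , 0.19 , 0.215]))
0.92 357.9 281.3 [ 0.6411 -0.3666  0.    ] [41.  9. 47.]
0.78 323.3 202.6 [ 0.6076 -0.2878  0.    ] [ 22. 102. 111.]
```

Call:
arm_command(
  translation=[
    [-0.9, 0.2, 4],
    [-0.9, 0.2, 8],
    [-0.9, 0.2, 11],
    [-0.9, 0.2, 12.6],
    [-0.9, 0.2, 12.6],
  ],
  turn=[0, 0, 0, 0, 0],
  hand=[0, 0, 0, 0, 0.3],
)

```text
clock: 14.63
eef_pos: [0.6065, -0.2879, 0.0184]
tool_rot: [0.706, 0.708, -0.001, -0.003]
ft_force: [-0.4, 1.3, -0.5]
grip_width: 0.0759
```

Call:
arm_command(
  translation=[
    [0, 0, 0],
    [0, 0, 0],
    [0, 0, 0],
    [0, 0, 0],
    [0, 0, 0],
  ],
  turn=[0, 0, 0, 0, 0],
  hand=[1, 1, 1, 1, 1],
)

```text
clock: 15.05
eef_pos: [0.6112, -0.2913, 0.0256]
tool_rot: [0.707, 0.707, 0.001, 0.003]
ft_force: [0.7, 0.8, 6.0]
grip_width: 0.0376
```

```bash
python3 col.py
```

```text
15.05 [ 0.6112 -0.2913  0.0256] [0.707  0.7072 0.0014 0.0031] 0.03759888085062641
(np.int32(3994), array([322., 266.]), array([ 0.6112, -0.2889,  0.0136]), array([0.037, 0.039, 0.024]))
0.81 321.9 249.7 [ 0.6118 -0.2891  0.    ] [ 14. 116.  88.]
```

Call:
arm_command(
  translation=[
    [0, 0, -2],
    [0, 0, -6],
    [0, 0, -10],
    [2, -0.6, -13.5],
    [5, -1.6, -16.5],
  ],
  turn=[0, 0, 0, 0, 0],
  hand=[1, 1, 1, 1, 1],
)

```text
clock: 15.57
eef_pos: [0.5947, -0.2442, 0.19]
tool_rot: [0.708, 0.706, 0.001, 0.004]
ft_force: [0.3, -0.3, -0.8]
grip_width: 0.0374
```

Call:
arm_command(
  translation=[
    [3.8, -1.2, 0],
    [7.6, -2.5, 0],
    [11.4, -3.8, 0],
    [15.2, -5, 0],
    [19, -6.3, 0],
  ],
  turn=[0, 0, 0, 0, 0],
  hand=[1, 1, 1, 1, 1],
)

```text
clock: 15.98
eef_pos: [0.5298, -0.0504, 0.187]
tool_rot: [0.707, 0.707, 0.001, 0.001]
ft_force: [-0.0, 0.6, -0.7]
grip_width: 0.0376
```

Call:
arm_command(
  translation=[
    [3.8, -1.5, 0],
    [7.6, -3, 0],
    [11.4, -4.6, 0],
    [15.2, -6.1, 0],
    [16.6, -6.1, 0],
  ],
  turn=[0, 0, 0, 0, 0],
  hand=[1, 1, 1, 1, 1],
)

```text
clock: 16.4
eef_pos: [0.4665, 0.118, 0.1869]
tool_rot: [0.705, 0.709, 0.001, -0.0]
ft_force: [0.6, -0.4, -0.9]
grip_width: 0.0374
```

Call:
arm_command(
  translation=[
    [0, 0, 0],
    [0, 0, 0],
    [0, 0, 0],
  ],
  turn=[0, 0, 0],
  hand=[1, 1, 1],
)

```text
clock: 16.65
eef_pos: [0.4696, 0.1137, 0.1861]
tool_rot: [0.707, 0.707, 0.001, 0.001]
ft_force: [0.1, 0.2, -0.6]
grip_width: 0.0374
```

```bash
cat > col2.py <<'E'
from h import *
o=get_obs();e=o["eef_pos"];print(o["clock"],e.round(4),o["tool_rot"].round(4),o["grip_width"],o["ft_force"].round(1))
i=camera_info("wrist");im,d=camera("wrist");save("w11.png",im)
hsv=cv2.cvtColor(im,cv2.COLOR_RGB2HSV)
m=cv2.inRange(hsv,(3,120,40),(18,255,255));m[:200]=0;m&=((d>.05)&(d<.18)).astype(np.uint8)*255
vs,us=np.where(m>0);P=np.array([at_d(i,(u,v),d[v,u]) for v,u in zip(vs,us)])
zt=np.percentile(P[:,2],97);t=P[P[:,2]>zt-.002]
print("z",np.percentile(P[:,2],[1,50,97]).round(4),"top xy",np.percentile(t,[.5,99.5],axis=0).round(4).tolist())
q=np.percentile(t,[.5,99.5],axis=0).mean(0);print("ctr rel",(q-e).round(4))
s=np.linalg.lstsq(np.c_[t[:,:2]-q[:2],np.ones(len(t))],t[:,2],rcond=None)[0];print("tilt",s.round(3))
for r in spot_point("wrist","spindle_tip")[:1]:
    v,u=r["location"];print(r["conf"],u,v,at_z(i,(u,v),.1195).round(4))
E
python3 col2.py
```

```text
16.65 [0.4696 0.1137 0.1861] [7.072e-01 7.070e-01 7.000e-04 7.000e-04] 0.03744030177468615 [ 0.1  0.2 -0.6]
z [0.1629 0.1833 0.1848] top xy [[0.4512, 0.0974, 0.1828], [0.4877, 0.1342, 0.1854]]
ctr rel [-0.0002  0.0021 -0.002 ]
tilt [-0.002  0.002  0.184]
0.8 325.1 103.7 [0.4721 0.1891 0.1195]
```

Call:
arm_command(
  translation=[
    [4, 0.2, 0],
    [7.2, 0.24, 0],
    [7.2, 0.24, 0],
    [7.2, 0.24, 0],
    [7.2, 0.24, 0],
  ],
  turn=[0, 0, 0, 0, 0],
  hand=[1, 1, 1, 1, 1],
)

```text
clock: 17.17
eef_pos: [0.4716, 0.185, 0.185]
tool_rot: [0.708, 0.707, -0.001, 0.0]
ft_force: [0.2, -0.7, -0.2]
grip_width: 0.0371
```

Call:
arm_command(
  translation=[
    [0, 0, 1.3],
    [0, 0, 2.6],
    [0, 0, 3.6],
    [0, 0, 3.6],
    [0, 0, 3.6],
  ],
  turn=[0, 0, 0, 0, 0],
  hand=[1, 1, 1, 1, 1],
)

```text
clock: 17.58
eef_pos: [0.4711, 0.1849, 0.1487]
tool_rot: [0.708, 0.707, -0.001, -0.0]
ft_force: [-0.1, 0.3, -0.7]
grip_width: 0.037
```

```bash
python3 col2.py;  python3 -c "
import cv2;im=cv2.imread('pics/w11.png');cv2.imwrite('pics/w12.png',cv2.resize(im[200:320,240:400],None,fx=4,fy=4))"
```

```text
17.5833 [0.4711 0.1849 0.1487] [ 7.077e-01  7.065e-01 -9.000e-04 -3.000e-04] 0.03696310714498654 [-0.1  0.3 -0.7]
z [0.1251 0.1459 0.1475] top xy [[0.4526, 0.168, 0.1455], [0.4895, 0.2053, 0.1483]]
ctr rel [-0.0001  0.0017 -0.0018]
tilt [-0.004  0.002  0.147]
```

View pics/w12.png

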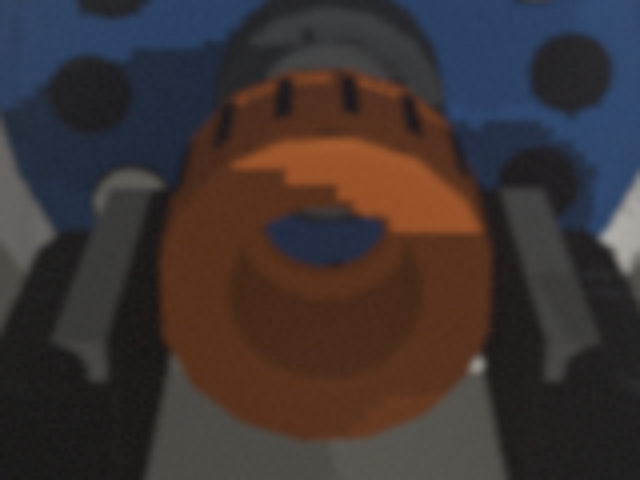

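The collar is held level just above the tip, centred to about 1 mm. Lowering it onto the slim part.

Call:
arm_command(
  translation=[
    [0.1, 0.06, 0],
    [0.1, 0.06, 0.4],
    [0.1, 0.06, 0.8],
    [0.1, 0.06, 1.0],
    [0.1, 0.06, 1.0],
  ],
  turn=[0, 0, 0, 0, 0],
  hand=[1, 1, 1, 1, 1],
)

```text
clock: 18.1
eef_pos: [0.4715, 0.1869, 0.1385]
tool_rot: [0.707, 0.707, -0.001, -0.0]
ft_force: [0.3, -0.0, -1.1]
grip_width: 0.0375
```

Call:
arm_command(
  translation=[
    [0, 0, 0.4],
    [0, 0, 0.8],
    [0, 0, 1.0],
    [0, 0, 1.0],
  ],
  turn=[0, 0, 0, 0],
  hand=[1, 1, 1, 1],
)

```text
clock: 18.43
eef_pos: [0.4715, 0.1865, 0.1284]
tool_rot: [0.707, 0.707, -0.001, 0.0]
ft_force: [-0.5, -1.6, -1.2]
grip_width: 0.0373
```

Call:
arm_command(
  translation=[
    [0, 0, 0.3],
    [0, 0, 0.6],
    [0, 0, 0.7],
    [0, 0, 0.7],
    [0, 0, 0.7],
  ],
  turn=[0, 0, 0, 0, 0],
  hand=[1, 1, 1, 1, 1],
)

```text
clock: 18.85
eef_pos: [0.4722, 0.1871, 0.1226]
tool_rot: [0.707, 0.707, 0.0, 0.0]
ft_force: [-2.0, -2.1, 4.3]
grip_width: 0.0372
```

Call:
arm_command(
  translation=[
    [0, 0, 0.3],
    [0, 0, 0.5],
    [0, 0, 0.5],
  ],
  turn=[0, 0, 0],
  hand=[1, 1, 1],
)

```text
clock: 19.1
eef_pos: [0.4724, 0.1873, 0.1223]
tool_rot: [0.707, 0.707, 0.002, 0.001]
ft_force: [-11.6, -5.5, 33.0]
grip_width: 0.0375
```

```bash
python3 col2.py
```

```text
19.1 [0.4724 0.1873 0.1223] [7.071e-01 7.071e-01 1.800e-03 6.000e-04] 0.03754547421332241 [-11.6  -5.5  33. ]
z [0.0991 0.1198 0.1213] top xy [[0.4539, 0.1703, 0.1193], [0.4907, 0.2078, 0.1221]]
ctr rel [-0.0001  0.0018 -0.0016]
tilt [-0.003 -0.002  0.12 ]
0.76 319.0 275.2 [0.4714 0.1876 0.1195]
```

Call:
arm_command(
  translation=[
    [0, 0, -0.6],
    [0, 0, -0.6],
    [0, 0, -0.6],
    [0, 0, -0.6],
    [0, 0, -1],
  ],
  turn=[0, 0, 0, 0, 0],
  hand=[0.4, 0.2, 0.2, 0.2, 0.2],
)

```text
clock: 19.62
eef_pos: [0.4712, 0.1868, 0.1257]
tool_rot: [0.707, 0.707, -0.001, -0.001]
ft_force: [-0.5, 0.5, 0.3]
grip_width: 0.0683
```

Call:
arm_command(
  translation=[
    [0, 0, -3],
    [-2, 0, -7],
    [-6, 0, -10],
    [-7, 0, -10],
    [-7, 0, -10],
  ],
  turn=[0, 0, 0, 0, 0],
  hand=[0.2, 0.5, 1, 1, 1],
)

```text
clock: 20.03
eef_pos: [0.4736, 0.1148, 0.2299]
tool_rot: [0.708, 0.706, 0.002, 0.002]
ft_force: [0.1, -0.1, -0.9]
grip_width: 0.0199
```

```bash
cat > fin.py <<'E'
from h import *
o=get_obs();print(o["clock"],o["eef_pos"].round(4),o["joint_pos"].round(3),o["ft_force"].round(1))
i=camera_info("wrist");im,d=camera("wrist");save("w13.png",im)
for b in blob(im,d,i,(3,120,40),(18,255,255),(.09,.14),100):print("collar",b)
for b in blob(im,d,i,(95,110,30),(125,255,255),(.06,.1),500):print("rotor",b)
for c in ["scene","side"]:
    i=camera_info(c);im,d=camera(c);save(c+"_l.png",im)
    for b in blob(im,d,i,(100,120,40),(120,255,255),(.09,.33),30):
        if abs(b[2][0]-.47)<.13 and .0<b[2][1]<.5: print(c,"blue",b)
    for n in ["lid_edge","lid_hinge"]:
        for r in spot_point(c,n)[:1]:
            v,u=r["location"];print(c,n,r["conf"],u,v)
E
python3 fin.py
```

```text
20.0333 [0.4736 0.1148 0.2299] [ 2.380e-01  2.190e-01 -6.300e-02  1.284e+00 -1.000e-03  1.813e+00] [ 0.1 -0.1 -0.9]
collar (np.int32(1984), array([317., 106.]), array([0.4719, 0.1882, 0.1107]), array([0.038, 0.038, 0.025]))
rotor (np.int32(8544), array([318., 100.]), array([0.4716, 0.1886, 0.0766]), array([0.112, 0.112, 0.013]))
scene blue (np.int32(122), array([463.,  69.]), array([0.4864, 0.3117, 0.2872]), array([0.049, 0.011, 0.019]))
scene lid_edge 0.77 469.2 73.8
scene lid_hinge 0.95 428.3 138.4
side blue (np.int32(181), array([435., 248.]), array([0.4831, 0.3183, 0.2851]), array([0.049, 0.01 , 0.022]))
side blue (np.int32(169), array([436., 263.]), array([0.4841, 0.3343, 0.2635]), array([0.171, 0.02 , 0.012]))
side blue (np.int32(114), array([411., 307.]), array([0.4823, 0.3026, 0.1001]), array([0.166, 0.02 , 0.011]))
side lid_edge 0.71 436.3 261.1
side lid_hinge 0.94 406.3 294.2
```

Call:
arm_command(
  translation=[
    [0, 0, -4],
    [0, 0, -8],
    [0, 0.5, -11.5],
    [3, 1, -11.5],
    [7, 1.2, -11.5],
  ],
  turn=[0, 0, 0, 0, 0],
  hand=[1, 1, 1, 1, 1],
)

```text
clock: 20.8
eef_pos: [0.4859, 0.1868, 0.345]
tool_rot: [0.709, 0.706, 0.003, 0.002]
ft_force: [0.8, -0.1, -0.4]
grip_width: -0.0001
```

Call:
arm_command(
  translation=[
    [4, 0, 0],
    [8, 0, 0],
    [12, 0, 0],
    [16, 0, 0],
    [20, 0, 0],
  ],
  turn=[0, 0, 0, 0, 0],
  hand=[1, 1, 1, 1, 1],
)

```text
clock: 21.22
eef_pos: [0.4832, 0.3897, 0.3413]
tool_rot: [0.707, 0.708, -0.001, -0.0]
ft_force: [0.5, 0.7, -0.3]
grip_width: 0.0002
```

Call:
arm_command(
  translation=[
    [1.5, 0, 0],
    [1.5, 0, 0],
    [1.5, 0, 0],
  ],
  turn=[0, 0, 0],
  hand=[1, 1, 1],
)

```text
clock: 21.47
eef_pos: [0.4832, 0.4035, 0.3404]
tool_rot: [0.706, 0.708, -0.001, 0.0]
ft_force: [0.0, -0.7, 0.0]
grip_width: 0.0001
```

Call:
arm_command(
  translation=[
    [0, 0, 4],
    [0, 0, 8],
    [0, 0, 8.5],
    [-2.5, 0, 8.5],
    [-4.5, 0, 8.5],
  ],
  turn=[0, 0, 0, 0, 0],
  hand=[1, 1, 1, 1, 1],
)

```text
clock: 21.88
eef_pos: [0.4836, 0.3554, 0.257]
tool_rot: [0.707, 0.707, -0.001, 0.0]
ft_force: [0.8, -1.4, 0.7]
grip_width: -0.0
```

Call:
arm_command(
  translation=[
    [-1.5, -0.1, 0],
    [-3, -0.2, -0.2],
    [-4.5, -0.3, -0.4],
    [-6, -0.5, -0.6],
    [-6, -0.5, -0.6],
  ],
  turn=[0, 0, 0, 0, 0],
  hand=[1, 1, 1, 1, 1],
)

```text
clock: 22.3
eef_pos: [0.4798, 0.2945, 0.266]
tool_rot: [0.708, 0.706, 0.001, 0.001]
ft_force: [0.9, 0.2, -0.2]
grip_width: 0.0002
```

```bash
sed -i '/"wrist"/d;/"collar"/d;/"rotor"/d' fin.py; python3 fin.py
```

```text
22.3 [0.4798 0.2945 0.266 ] [ 5.510e-01  3.590e-01  2.210e-01  1.430e+00 -1.000e-03  2.125e+00] [ 0.9  0.2 -0.2]
scene blue (np.int32(46), array([442.,  69.]), array([0.4742, 0.2665, 0.2902]), array([0.075, 0.035, 0.021]))
scene lid_edge 0.89 449.3 71.2
scene lid_hinge 0.69 429.7 134.7
side blue (np.int32(31), array([458., 231.]), array([0.4163, 0.2998, 0.2886]), array([0.047, 0.023, 0.034]))
side blue (np.int32(119), array([399., 244.]), array([0.5272, 0.2909, 0.2916]), array([0.072, 0.04 , 0.045]))
side blue (np.int32(219), array([413., 303.]), array([0.4808, 0.3008, 0.1085]), array([0.169, 0.019, 0.013]))
side lid_edge 0.57 423.3 234.3
side lid_hinge 0.97 405.7 294.5
```

Call:
arm_command(
  translation=[
    [-2, -0.2, 0.1],
    [-4, -0.4, 0.3],
    [-6, -0.6, 1.0],
    [-8, -0.8, 1.9],
    [-10, -1, 3.3],
  ],
  turn=[0, 0, 0, 0, 0],
  hand=[1, 1, 1, 1, 1],
)

```text
clock: 23.02
eef_pos: [0.4697, 0.1976, 0.2311]
tool_rot: [0.707, 0.708, 0.002, 0.0]
ft_force: [0.0, -0.2, 2.1]
grip_width: 0.0001
```

Call:
arm_command(
  translation=[
    [-1.7, -0.1, 1.3],
    [-3.1, -0.2, 3.1],
    [-4.4, -0.3, 5],
    [-5.1, -0.4, 7.1],
    [-5.8, -0.5, 8.8],
  ],
  turn=[0, 0, 0, 0, 0],
  hand=[1, 1, 1, 1, 1],
)

```text
clock: 23.43
eef_pos: [0.464, 0.139, 0.1411]
tool_rot: [0.707, 0.707, -0.0, -0.0]
ft_force: [0.1, 2.0, 1.2]
grip_width: 0.0003
```

Call:
arm_command(
  translation=[
    [0, 0, 0.4],
    [0, 0, 0.6],
    [0, 0, 0.6],
  ],
  turn=[0, 0, 0],
  hand=[1, 1, 1],
)

```text
clock: 23.68
eef_pos: [0.4642, 0.1388, 0.1402]
tool_rot: [0.707, 0.707, 0.0, 0.001]
ft_force: [-9.6, -5.0, 26.9]
grip_width: 0.0004
```

Call:
arm_command(
  translation=[
    [0, 0, -2],
    [0, 0, -6],
    [-4, 0, -10],
    [-8, -2, -10],
    [-12, -4, -10],
  ],
  turn=[0, 0, 0, 0, 0],
  hand=[1, 1, 1, 1, 1],
)

```text
clock: 24.1
eef_pos: [0.4336, 0.034, 0.2383]
tool_rot: [0.706, 0.708, 0.002, 0.002]
ft_force: [1.1, -0.9, -0.6]
grip_width: 0.0
```

Call:
arm_command(
  translation=[
    [-4, -2, 0],
    [-6, -3, 0],
    [-6, -3, 0],
  ],
  turn=[0, 0, 0],
  hand=[1, 1, 1],
)

```text
clock: 24.35
eef_pos: [0.399, -0.0289, 0.2357]
tool_rot: [0.709, 0.706, -0.001, 0.0]
ft_force: [0.8, 1.3, -0.6]
grip_width: 0.0001
```

```bash
sed -i 's/(.09,.33)/(.05,.33)/' fin.py; python3 fin.py; python3 -c "
import cv2,numpy as np
a=cv2.imread('pics/scene_l.png');b=cv2.imread('pics/side_l.png')
cv2.imwrite('pics/f.png',np.vstack([cv2.resize(a[50:300,150:550],(480,300)),cv2.resize(b[150:350,220:540],(480,300))]))"
```

```text
24.35 [ 0.399  -0.0289  0.2357] [-0.071  0.049 -0.248  1.275 -0.002  1.504] [ 0.8  1.3 -0.6]
scene blue (np.int32(107), array([433., 131.]), array([0.4807, 0.2675, 0.1274]), array([0.165, 0.025, 0.005]))
scene blue (np.int32(134), array([371., 143.]), array([0.4615, 0.1005, 0.1277]), array([0.17 , 0.024, 0.006]))
scene blue (np.int32(101), array([364., 150.]), array([0.462 , 0.0841, 0.1075]), array([0.047, 0.023, 0.007]))
scene lid_edge 0.67 368.2 142.1
scene lid_hinge 0.82 430.1 135.5
side blue (np.int32(157), array([377., 236.]), array([0.4583, 0.103 , 0.1257]), array([0.171, 0.024, 0.005]))
side blue (np.int32(256), array([409., 287.]), array([0.4764, 0.2715, 0.1264]), array([0.17 , 0.026, 0.005]))
side lid_edge 0.7 377.9 233.8
side lid_hinge 0.87 405.4 293.3
```

View pics/f.png

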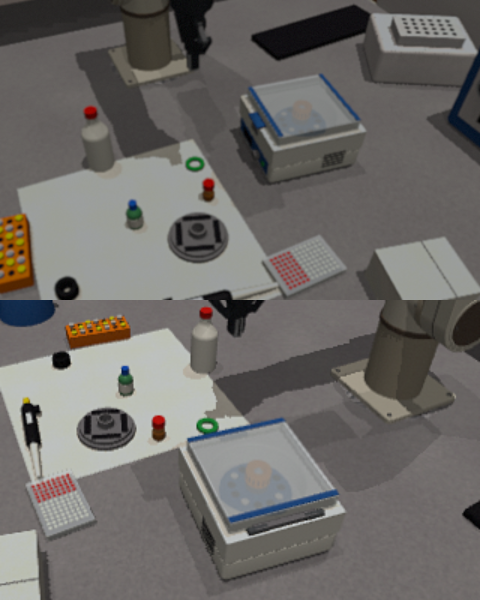

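Both views show the lid shut flat over the orange collar and blue rotor. Its edges measure z≈0.127 at both ends, and the bystanders stand where they were.

```bash
python3 -c "
from workcell import *
print(job_done())"
```

```text
the job is handed in; nothing more can be done
None
```

The centrifuge is ready to spin: the brass spacer, blue rotor and orange collar are threaded on the spindle in that order, and the lid is shut. I handed the job in at about 24.5 s on the robot's clock; the hand-in gives no verdict.

**Last checks:**
- **Spacer:** after I released it, it lay flat, centred on the spindle on the bowl floor.
- **Rotor:** its disc top measured about 80–82 mm above the bench, against 81 mm when home, and it was level. It rubbed the spindle sideways with about 7.5 N on the way down.
- **Collar:** it stopped hard at its home height under a push of about 33 N. Its top was about 121 mm above the bench, as it should be when home. I did not see the click itself in the force readings; I judge it clicked from the height and the hard stop.
- **Lid:** its top edges measured 126–128 mm at both the hinge and the free end, against 126.5 mm shut. I pressed it down with about 27 N.
- **Bystanders:** the strip rotor and the other bystanders looked unmoved in the last pictures, by eye, not measured. The arm was clear of everything when I handed in.

No check failed. The gripper's width reading came out about 3 mm under the rings' real diameters each time, but the grips held.

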